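# Zero a bench comparator with its coarse and fine knobs

### The job

Bring the comparator up to measuring pressure on the gauge block. Turn the wide lower (coarse) knob clockwise first, until the spindle is a few millimetres short of clamping the block against the anvil, then leave it and turn the small upper (fine) knob clockwise until the dial needle stands on the long thick mark. Do not overload the needle far past the mark, do not turn the coarse knob once the block is clamped, leave the neighbouring things where they are, and let go at the end.

Things in the scene. Friction and masses are not known exactly. Their poses are not given: they have to be found in the camera images.
- comparator: Grey low instrument fixed to the desk, base 78 x 330 x 18 mm. Origin on the desk plane under the common upright axis of the two knobs; +y runs along the instrument from the knobs to the dial (base from y = -50 to +280 mm), z up. The coarse knob feeds the spindle to +y, the fine knob draws the tailstock to -y. Knob housing 66 x 70 mm, 58 mm high, with a 42 mm collar to 61 mm
- coarse_grip (a point): Point on the vertical knob axis 83 mm above the desk, at a good height to grip the coarse knob: an aluminium cylinder, diameter 50 mm, from 61 to 95 mm above the desk
- fine_grip (a point): Point on the same axis 119 mm above the desk, at a good height to grip the fine knob: an aluminium cylinder, diameter 22 mm, from 98 to 130 mm above the desk, straight above the coarse knob
- coarse_knob (a joint): Angle of the coarse knob, rad; grows clockwise seen from above, 0 to 3.3. Each rad advances the spindle 12 mm. It turns stiffly (about 0.2 N m) and stays where left
- fine_knob (a joint): Angle of the fine knob, rad; grows clockwise seen from above, 0 to 6.2, at the start 0.2 to 0.6. Through a screw in the bed, each rad draws the tailstock with dial and anvil 2.5 mm towards the spindle. Friction about 0.06 N m; stays where left
- spindle: Aluminium carriage sliding on the bed next to the knob housing, with the steel measuring spindle: a horizontal rod of 7 mm diameter along the comparator's y axis, 44 mm above the desk. Its origin is not on the rod: use point spindle_tip
- spindle_tip (a point): Centre of the flat end of the spindle, which meets the block. Axes as the comparator's
- anvil_nominal (a point): Centre of the flat face of the sprung anvil opposite the spindle, as it would stand with the dial head clamped in the middle of the tailstock slide. Really the head, with dial and anvil, is clamped up to 3 mm off to either side along y, which this point does not show: stay some 4 mm clear with the coarse knob. Axes as the comparator's. The anvil yields along +y into the head, 5 N per mm, up to 4.6 mm
- gauge_block: Loose steel gauge block, 20 mm in the measuring direction, 35 mm across, 9 mm high, lying between low side rails on a rest 39 mm above the desk. There may be some mm of air on both sides of it; spindle or anvil pushes it along to the other. It is clamped when spindle tip and the true anvil face are 20 mm apart. Origin: middle of its measuring face towards the spindle
- needle (a joint): Needle of the round dial (64 mm, face up on the tailstock), rad; grows clockwise seen from above. 0 with nothing clamped; 0.5 rad per mm of anvil travel, that is 0.1 rad per N of measuring force. The one long thick mark is at 1.0 rad (10 N), where the needle points square across the instrument, along the comparator's +x; short ticks every 0.25 rad. Over 18 N is an overload
- loupe: Folding loupe lying beside the comparator, 37 x 84 x 15 mm, origin under its middle; leave it alone
- objective_can: Small upright objective can, 47 mm diameter, 52 mm high, origin under its middle; leave it alone
Mind the look-alikes: they are no part of the job. What is shaped like the gauge_block but orange or pink is not meant.

How it is judged:
By the outcome, as a careful person would: the job done as asked, in the order asked, and still so for the second after the job is handed in, with the robot touching nothing.
It also fails if it takes over 72 s, if anything falls off the work surface, if the arm or the gripper's body presses on something with over 40 N, if the wrist force passes 120 N, or if a joint passes its speed limit or range.

### The arm

A 7-joint arm with a two-finger parallel gripper is mounted at the origin on a cart in front of the work surface, level with it; the furniture and walls round the work are solid. World frame = base frame: x ahead of the robot, y to its left, z up, the work surface at z = 0. Lengths are in m, angles in degrees, forces in N, time in s.
With the tool pointing down it reaches from about 0.4 to 0.9 m from the base axis. Payload 5.5 kg.
Tool frame: the origin (TCP) lies between the finger pads; the fingertips stand 14 mm ahead of it and the grasp point (between the pads) lies 5 mm behind it; y points along the fingers, z is the direction in which the jaws open and shut, and the axes are right-handed (so a half turn about y gives the same grasp; the last joint's range is limited). The gripper opens to 92 mm and grips with 3 to 60 N. Pads are 19 mm wide; open, the fingers measure 130 mm over their backs; the gripper's body (75 mm by 190 mm) begins 47 mm behind the grasp point.
Start: joints at [-52.758, 28.699, -24.465, 88.831, 12.651, 65.22, -12.049], TCP at [0.245, 0.602, 0.241] pointing down, gripper open.
Joint ranges: [-164.97, 164.97], [-17.58, 116.51], [-87.97, 89.64], [11.32, 138.91], [-80.73, 260.73], [10.89, 115.49], [-147.41, 147.41]. Speed limits (degrees/s): [147.25, 147.25, 180, 180, 180, 180, 180].

### API

Orientations are given as a 3x3 rotation matrix whose columns are the frame's x, y, z axes.
In Python, from bench import monitor, viewer, ticket, finder gives the robot as it stands.
- The arm moves only by the tool servo_tool, never from a script. Its arguments are lists of equal length, an entry for each row: "claw": the finger opening in m, from 0 to 0.0918; "slide": the shift along the world's x, y, z in m, a list of three; "twist": the turn about the world's z in rad. In form: {"claw": [claw, ...], "slide": [[dx, dy, dz], ...], "twist": [twist, ...]}. A call has 1 to 8 rows; each row is the pose to reach, as a shift and turn from the pose commanded when the call began; what a row does not reach only later rows make up. A row lasts 1/8 s, in which the tool goes at most 62.5 mm and 10.7 degrees, less where a joint would pass 70% of its speed; a pose out of reach is approached as far as the arm can. A call with a gripper value outside its range is refused whole. The fingers move at their own pace and stop on an object; "newtons" is the grip in N (left out, the last holds). Time passes only in rows, so rows that repeat a pose let the fingers close. It gives the time, the measured TCP pose, the force and the opening at its end, in the units of the state.
- monitor.sense(): the state, without advancing time (a new reading comes with each control period).
- viewer.camera(name): name is "scene" or "side" or "wrist"; returns the picture (420x560x3 uint8, blue, green, red); there is no depth.
- viewer.camera_model(name): a dict with "fx", "fy", "cx", "cy" (pixels), "k1" (the pictures are not rectified: a ray, as slopes to the right and down, at radius r is drawn at 1 + k1 r^2 times it, then the intrinsics apply), "world_from_camera" (4x4, takes a point from camera to world coordinates). Camera axes: x right, y down, z forward; pixel columns grow to the right and rows downward; lengths in m; the calibration is good to about 2 mm. A picture is of the moment at which its call begins: read the wrist's pose just before it. camera_model takes no time and is no camera call; for the wrist camera it gives the pose at the moment of the call.
- ticket.close_job(): hands the job in, once; it reports no verdict.
Trained networks look in the newest picture that a camera, given by its name, has taken for a name from the list of things; names that differ only in an ending like _2 or _b are one class to them, and where a whole thing is asked for, a point or a joint stands for the part that bears it (a point fixed in the world has none). Each returns a list of dicts, best first, with "p" (0 to 1); they miss things now and then, are a little off and sometimes report something else, mostly with a low value. They report only what shows in the picture. A call takes as long as a camera call. They do not tell look-alikes from the thing itself.
- finder.find_in(label, camera): "box" ([left, top, width, height] in pixels, round what is visible of it).
- finder.pinpoint(label, camera): "point" ([column, row] in pixels: a listed point, or the origin of a listed thing).
The state is a dict: "clock": time; "joints": joint angles; "joint_velocities": joint speeds; "effort": joint torques, N m; "ee_pos": TCP position; "tool_rot": TCP orientation; "force": force on the tool from outside, world axes, zero at the start; "ft_torque": the same for the moment, N m; "finger_gap": opening from 0.0 (shut) to 1.0 (fully open).
Only numpy, scipy, OpenCV 4.12 (cv2) and the standard library are available. Lean on these libraries where they do the work, as an engineer would, in place of code of your own. Each camera call takes 0.05 s, during which the arm holds its last target.

## Working session

There is one attempt and no reset: what is moved stays moved. The work goes in short steps, Python scripts to look and compute and a tool call to move; the robot and the scene stay as the last step left them, time stands still between calls to the robot, and variables do not carry over. Pictures are saved under pics/ and viewed, and the job is handed in when it is done.

Besides the shell and the picture viewer there is one more tool, called after ">>>" in YAML: its name, and indented under it one key for each argument. servo_tool: Moves the arm, as the interface text tells. Its arguments: {"type":"object","properties":{"claw":{"type":"array"},"slide":{"type":"array"},"twist":{"type":"array"},"newtons":{"type":"number"}},"required":["claw","slide","twist"]}

```bash
ls; mkdir -p pics; cat > h.py <<'E'
import numpy as np, cv2
from bench import monitor, viewer, ticket, finder
def ray(cam,px,m=None):
    m=m or viewer.camera_model(cam)
    x=(px[0]-m['cx'])/m['fx'];y=(px[1]-m['cy'])/m['fy']
    u,v=x,y
    for _ in range(30):
        s=1+m['k1']*(u*u+v*v);u,v=x/s,y/s
    T=np.array(m['world_from_camera']);return T[:3,3],T[:3,:3]@np.array([u,v,1.])
def atz(cam,px,z,m=None):
    o,d=ray(cam,px,m);return o+d*(z-o[2])/d[2]
def proj(cam,P,m=None):
    m=m or viewer.camera_model(cam);T=np.array(m['world_from_camera'])
    c=T[:3,:3].T@(np.array(P)-T[:3,3]);u,v=c[0]/c[2],c[1]/c[2];s=1+m['k1']*(u*u+v*v)
    return np.array([m['cx']+m['fx']*u*s,m['cy']+m['fy']*v*s])
def tri(obs):
    A=np.zeros((3,3));b=np.zeros(3)
    for o,d in obs:
        d=d/np.linalg.norm(d);M=np.eye(3)-np.outer(d,d);A+=M;b+=M@o
    return np.linalg.solve(A,b)
E
python3 - <<'E'
from h import *
s=monitor.sense();print(s['clock'],s['ee_pos'],s['tool_rot'],s['force'],s['finger_gap'])
for c in ['scene','side','wrist']:
    im=viewer.camera(c);cv2.imwrite(f'pics/{c}0.png',im)
    m=viewer.camera_model(c);print(c,m['fx'],np.round(m['world_from_camera'],3).tolist())
print(monitor.sense()['clock'])
E
```

```text
pics
0.0 [0.24500839 0.60130395 0.2396627 ] [[ 9.26139487e-01 -7.53207741e-04  3.77180438e-01]
 [-3.77181190e-01 -1.82708630e-03  9.26137685e-01]
 [-8.43286097e-06 -9.99998047e-01 -1.97623256e-03]] [-0.30586546  0.07078426 -0.32409059] 0.9986756974035165
scene 533.7111137482743 [[0.772, -0.338, 0.539, -0.014], [-0.636, -0.404, 0.657, -0.652], [-0.004, -0.85, -0.527, 0.632], [0.0, 0.0, 0.0, 1.0]]
side 461.371397156948 [[-0.986, -0.088, 0.141, 0.41], [-0.166, 0.579, -0.798, 0.712], [-0.011, -0.811, -0.586, 0.622], [0.0, 0.0, 0.0, 1.0]]
wrist 364.81741889676834 [[0.377, 0.895, 0.239, 0.181], [0.926, -0.363, -0.1, 0.629], [-0.002, 0.259, -0.966, 0.384], [0.0, 0.0, 0.0, 1.0]]
0.15
```

View pics/scene0.png

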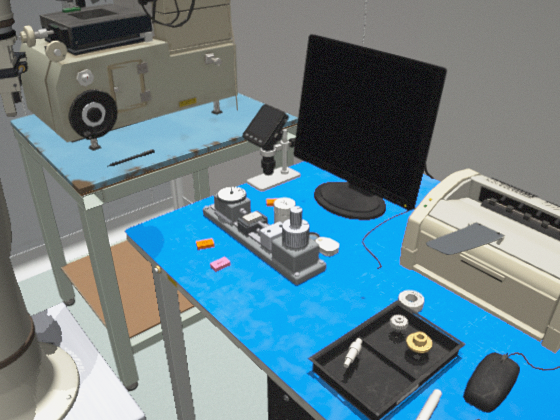

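View pics/side0.png

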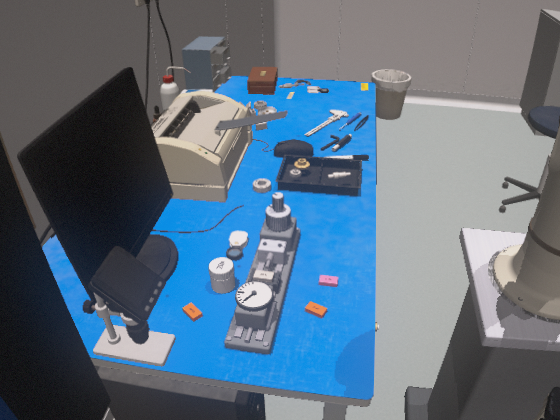

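View pics/wrist0.png

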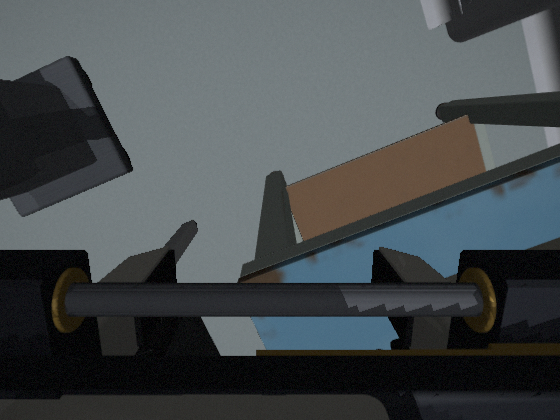

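The scene picture shows the comparator's knobs at about (296,225) and its dial at (231,193). The side picture shows the knobs at (278,210), the dial at (254,295) and the grey block on its rest at (266,274). The loose orange and pink blocks are the look-alikes. Next I measure with the networks.

```bash
python3 - <<'E'
from h import *
obs={}
for c in ['scene','side']:
    viewer.camera(c)
    for l in ['coarse_grip','fine_grip','comparator','spindle_tip','anvil_nominal','gauge_block']:
        r=finder.pinpoint(l,c);print(c,l,[(np.round(q['point'],1).tolist(),round(q['p'],2)) for q in r[:4]])
        if r: obs.setdefault(l,[]).append(ray(c,r[0]['point']))
for l,o in obs.items():
    if len(o)==2: print(l,np.round(tri(o),4))
print(monitor.sense()['clock'])
for c,b in [('scene',(190,170,140,115)),('side',(215,180,100,175))]:
    im=viewer.camera(c);x,y,w,h=b;k=min(800//w,600//h);cv2.imwrite(f'pics/{c}1.png',cv2.resize(im[y:y+h,x:x+w],None,fx=k,fy=k,interpolation=cv2.INTER_CUBIC))
E
```

```text
scene coarse_grip []
scene fine_grip [([297.2, 215.8], 0.89)]
scene comparator [([293.3, 264.7], 0.78), ([260.3, 220.8], 0.69)]
scene spindle_tip [([259.7, 221.9], 0.74), ([318.9, 243.3], 0.39), ([244.7, 215.4], 0.33)]
scene anvil_nominal [([247.5, 214.8], 0.88)]
scene gauge_block [([216.6, 261.0], 0.65), ([205.2, 243.9], 0.56), ([254.2, 221.4], 0.49), ([274.2, 207.8], 0.43)]
side coarse_grip [([277.0, 215.7], 0.95)]
side fine_grip [([275.2, 202.1], 0.81), ([263.9, 285.4], 0.45)]
side comparator [([279.9, 244.9], 0.66)]
side spindle_tip [([263.6, 265.1], 0.62)]
side anvil_nominal [([263.7, 284.6], 0.72), ([224.5, 284.3], 0.59)]
side gauge_block [([197.4, 305.8], 0.73), ([328.4, 282.3], 0.66), ([312.3, 312.4], 0.59), ([262.1, 272.7], 0.5)]
fine_grip [ 0.5526 -0.0281  0.1121]
comparator [ 0.5446 -0.0287  0.0033]
spindle_tip [0.5539 0.0854 0.0446]
anvil_nominal [0.5494 0.1281 0.04  ]
gauge_block [ 0.5851  0.1746 -0.0468]
0.85
```

View pics/scene1.png

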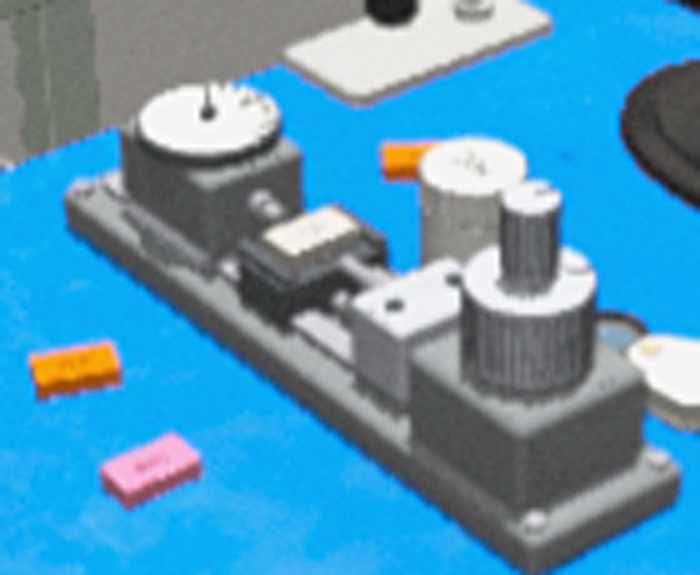

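View pics/side1.png

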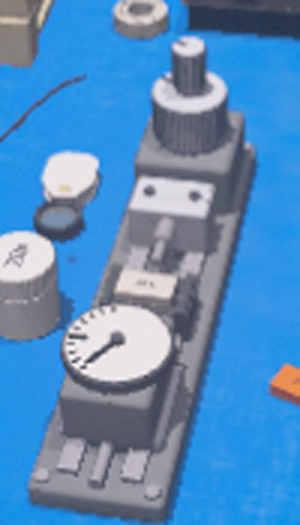

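```bash
python3 - <<'E'
from h import *
S=lambda x,y:(190+x/5,170+y/5)
D=lambda x,y:(215+x/3,180+y/3)
m={c:viewer.camera_model(c) for c in('scene','side')}
def both(n,a,b,z):
    oa,ob=ray('scene',a,m['scene']),ray('side',b,m['side'])
    print(n,np.round(tri([oa,ob]),4),np.round(atz('scene',a,z,m['scene']),4),np.round(atz('side',b,z,m['side']),4))
both('finetop',S(531,195),D(189,46),.130)
both('coarsetop',S(530,281),D(190,92),.095)
both('dial',S(208,113),D(118,340),.09)
for n,p in [('c1',(537,575)),('c2',(680,485)),('c3',(66,215))]: print(n,np.round(atz('scene',S(*p),.018 if n!='c1' else 0,m['scene']),4))
for n,p in [('d1',(28,495)),('d2',(175,515)),('d3',(257,152))]: print(n,np.round(atz('side',D(*p),.018,m['side']),4))
for n,p in [('micro base scene',(285,180)),('top',(265,105)),('monitor',(350,200))]: print(n,np.round(atz('scene',p,0,m['scene']),3))
both('microtop',(268,104),(110,250),.1)
both('monitor left bottom',(297,157),(58,330),.2)
E
```

```text
finetop [ 0.5477 -0.0293  0.1285] [ 0.5481 -0.0305  0.13  ] [ 0.5459 -0.0255  0.13  ]
coarsetop [ 0.5476 -0.0299  0.0914] [ 0.5458 -0.0335  0.095 ] [ 0.5454 -0.0234  0.095 ]
dial [0.5515 0.1833 0.0708] [0.5337 0.1553 0.09  ] [0.5455 0.2025 0.09  ]
c1 [ 0.5125 -0.0777  0.    ]
c2 [ 0.5749 -0.0886  0.018 ]
c3 [0.504  0.2276 0.018 ]
d1 [0.5874 0.2573 0.018 ]
d2 [0.5061 0.2574 0.018 ]
d3 [ 0.5052 -0.0649  0.018 ]
micro base scene [0.767 0.256 0.   ]
top [1.072 0.719 0.   ]
monitor [0.819 0.08  0.   ]
microtop [0.7313 0.2724 0.2092] [0.9121 0.5029 0.1   ] [0.8236 0.1503 0.1   ]
monitor left bottom [0.8577 0.3005 0.031 ] [0.5971 0.0243 0.2   ] [0.7413 0.4119 0.2   ]
```

>>> servo_tool:
  claw: [0.0918,0.0918]
  slide:
    - [0.02,-0.05,0.03]
    - [0.04,-0.1,0.05]
  twist: [0,0]

```text
clock: 1.2
ee_pos: [0.2853, 0.5014, 0.2912]
tool_rot: [[0.927, -0.0, 0.376], [-0.376, 0.0, 0.927], [-0.0, -1.0, 0.0]]
force: [0.4, 0.0, -0.1]
finger_gap: 1.002
```

>>> servo_tool:
  claw: [0.0918,0.0918,0.0918,0.0918,0.0918,0.0918,0.0918,0.0918]
  slide:
    - [0.025,-0.05,0]
    - [0.05,-0.1,0]
    - [0.075,-0.15,0]
    - [0.1,-0.2,0]
    - [0.125,-0.25,0]
    - [0.15,-0.3,0]
    - [0.175,-0.35,0]
    - [0.2,-0.4,0]
  twist: [0,0,0,0,0,0,0,0]

```text
clock: 2.2
ee_pos: [0.4859, 0.1004, 0.2912]
tool_rot: [[0.926, 0.001, 0.377], [-0.377, 0.0, 0.926], [0.001, -1.0, 0.001]]
force: [-0.1, 1.0, 0.6]
finger_gap: 1.0
```

>>> servo_tool:
  claw: [0.0918,0.0918,0.0918,0.0918]
  slide:
    - [0.02,-0.05,0]
    - [0.04,-0.09,-0.02]
    - [0.06,-0.13,-0.04]
    - [0.06,-0.13,-0.04]
  twist: [0,0,0,0]

```text
clock: 2.7
ee_pos: [0.5449, -0.0325, 0.249]
tool_rot: [[0.924, -0.003, 0.383], [-0.383, -0.002, 0.924], [-0.002, -1.0, -0.003]]
force: [-0.1, 0.8, 0.4]
finger_gap: 0.998
```

```bash
python3 - <<'E'
from h import *
s=monitor.sense();print(s['clock'],s['ee_pos'],np.round(s['joints'],1))
cv2.imwrite('pics/w2.png',viewer.camera('wrist'));cv2.imwrite('pics/s2.png',viewer.camera('scene'))
m=viewer.camera_model('wrist')
for P in [(.548,-.029,.130),(.548,-.029,.095)]: print(proj('wrist',P,m))
E
```

```text
2.7 [ 0.5448983  -0.03251286  0.24895007] [  2.2  15.9  -2.  104.    0.8  60.3  67.4]
[272.59765686 214.69407165]
[272.72891107 203.75840709]
```

View pics/w2.png

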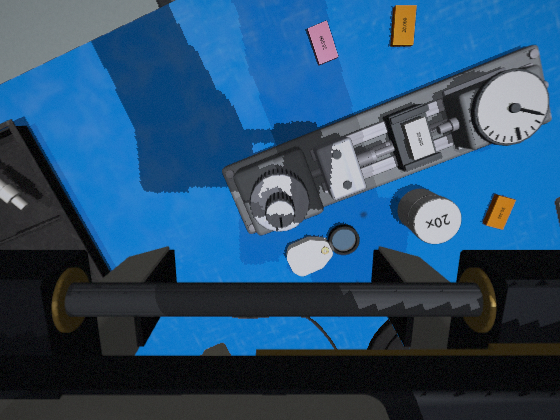

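View pics/s2.png

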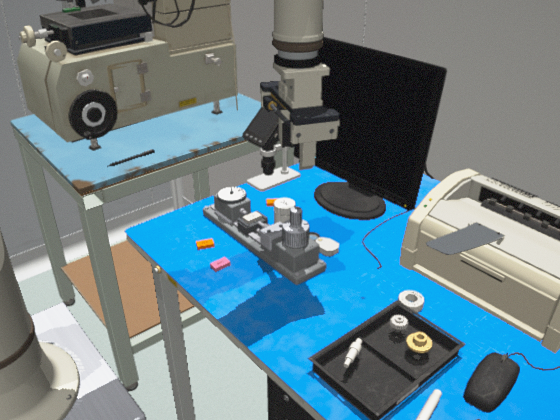

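```bash
python3 - <<'E'
from h import *
im=cv2.imread('pics/w2.png')
cv2.imwrite('pics/w2a.png',cv2.resize(im[150:250,210:350],None,fx=5,fy=5,interpolation=cv2.INTER_CUBIC))
cv2.imwrite('pics/w2b.png',cv2.resize(im[60:200,300:560],None,fx=3,fy=3,interpolation=cv2.INTER_CUBIC))
m=viewer.camera_model('wrist')
for l in ['coarse_grip','fine_grip','spindle_tip','anvil_nominal','gauge_block','comparator','needle']:
    r=finder.pinpoint(l,'wrist');
    z={'coarse_grip':.083,'fine_grip':.119,'comparator':0,'needle':.07}.get(l,.044)
    for q in r[:4]: print(l,np.round(q['point'],1),round(q['p'],2),np.round(atz('wrist',q['point'],z,m),4))
E
```

```text
coarse_grip [279.5 200.7] 0.84 [ 0.5504 -0.0236  0.083 ]
fine_grip [277.2 209.7] 0.72 [ 0.5484 -0.0253  0.119 ]
spindle_tip [391.7 148.4] 0.76 [0.5519 0.0915 0.044 ]
spindle_tip [408.6 141.1] 0.34 [0.5514 0.1083 0.044 ]
anvil_nominal [440.6 130.3] 0.87 [0.5532 0.1391 0.044 ]
anvil_nominal [279.4 203.6] 0.5 [ 0.5617 -0.0276  0.044 ]
gauge_block [410.1  28.8] 0.92 [0.4586 0.1377 0.044 ]
gauge_block [490.5 208. ] 0.87 [0.645  0.1648 0.044 ]
gauge_block [330.   43.7] 0.68 [0.4434 0.0684 0.044 ]
gauge_block [408.1 140.8] 0.67 [0.551 0.108 0.044]
comparator [278.9 185.2] 0.7 [ 0.5523 -0.0237  0.    ]Traceback (most recent call last):
  File "<stdin>", line 7, in <module>
ValueError: it knows: anvil_nominal, coarse_grip, comparator, fine_grip, gauge_block, loupe, objective_can, spindle, spindle_tip
```

View pics/w2a.png

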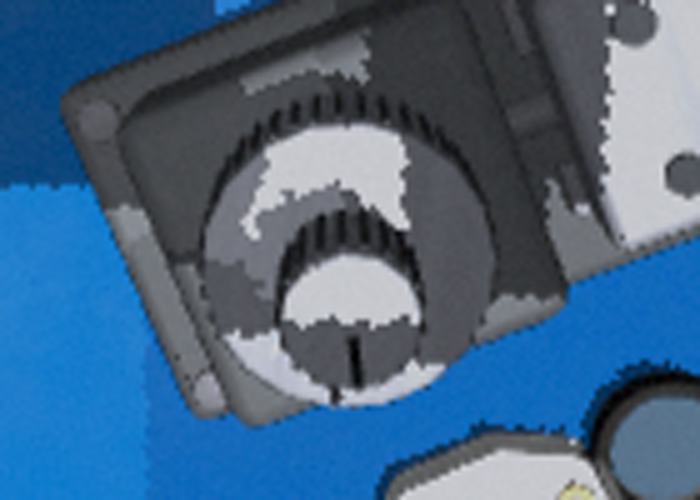

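View pics/w2b.png

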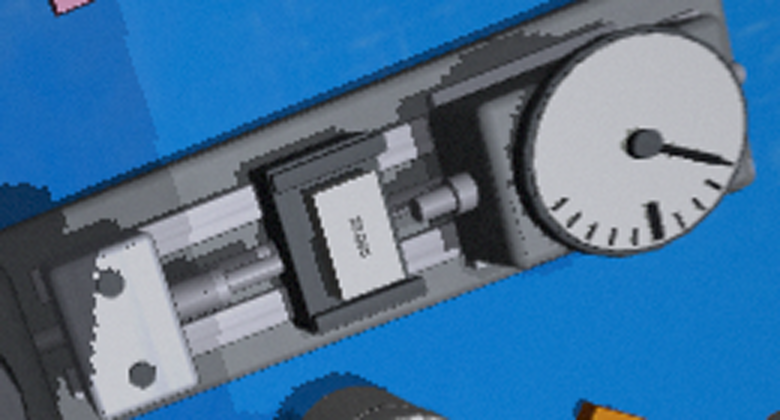

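>>> servo_tool:
  claw: [0.0918,0.0918]
  slide:
    - [0,0,0]
    - [0,0,0]
  twist: [0,0]

```text
clock: 3.35
ee_pos: [0.5452, -0.0278, 0.2509]
tool_rot: [[0.926, 0.0, 0.377], [-0.377, 0.0, 0.926], [0.0, -1.0, 0.0]]
force: [-0.1, -1.0, -0.1]
finger_gap: 0.998
```

```bash
python3 - <<'E'
from h import *
m=viewer.camera_model('wrist');s=monitor.sense();print(s['ee_pos'],np.round(s['joint_velocities'],2))
im=viewer.camera('wrist');cv2.imwrite('pics/w3.png',im)
cv2.imwrite('pics/w3a.png',cv2.resize(im[150:250,210:350],None,fx=5,fy=5,interpolation=cv2.INTER_CUBIC))
for n,p,z in [('fine',(280,214),.13),('coarse',(279.8,203),.095)]: print(n,atz('wrist',p,z,m))
S=lambda x,y:(300+x/3,60+y/3)
for n,p,z in [('spindletip',(282,266),.044),('blockL',(325,246),.048),('blockR',(392,220),.048),('anvil',(415,210),.044),('dialc',(645,143),.075),('railend',(0,0),0)]: print(n,np.round(atz('wrist',S(*p),z,m),4))
E
```

```text
[ 0.54515603 -0.0277753   0.25090607] [ 0.21  0.07  0.19 -0.01  0.13  0.1   0.08]
fine [ 0.55006054 -0.02355024  0.13      ]
coarse [ 0.55013063 -0.02314253  0.095     ]
spindletip [0.5534 0.0936 0.044 ]
blockL [0.5517 0.1068 0.048 ]
blockR [0.5518 0.1284 0.048 ]
anvil [0.5524 0.1374 0.044 ]
dialc [0.5526 0.1903 0.075 ]
railend [0.4419 0.0439 0.    ]
```

View pics/w3a.png

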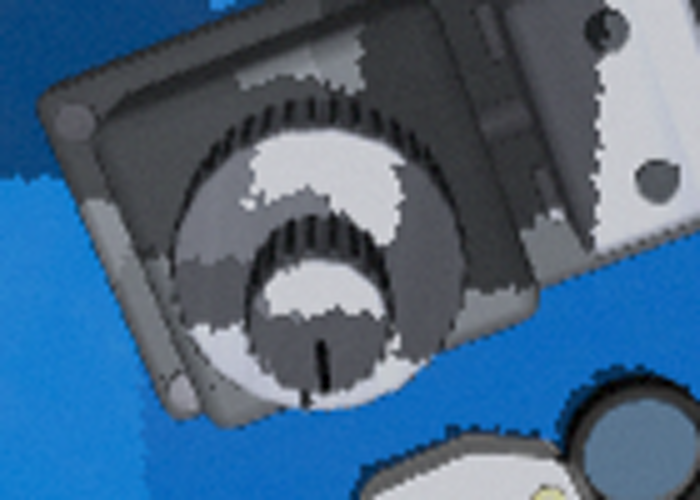

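```bash
python3 - <<'E'
from h import *
m=viewer.camera_model('wrist')
for n,p,z in [('fine',(273.8,215.2),.13),('coarse',(273.8,203.6),.095)]: print(n,atz('wrist',p,z,m))
im=cv2.imread('pics/w3.png')
cv2.imwrite('pics/w3b.png',cv2.resize(im[60:200,300:560],None,fx=3,fy=3,interpolation=cv2.INTER_CUBIC))
E
```

```text
fine [ 0.54913416 -0.0283208   0.13      ]
coarse [ 0.54866465 -0.0281327   0.095     ]
```

View pics/w3b.png

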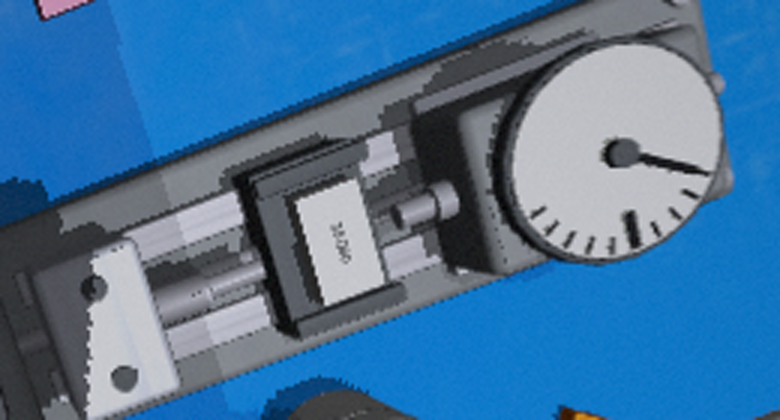

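```bash
python3 - <<'E'
from h import *
m=viewer.camera_model('wrist')
S=lambda x,y:(300+x/3,60+y/3)
for n,p,z in [('spindletip',(265,272),.044),('blockL',(307,248),.048),('blockR',(371,228),.048),('blockL top corner',(294,200),.048),('blockL bot',(325,304),.048),('anvil',(395,215),.044),('anvil side',(402,226),.044),('dialc',(622,153),.075)]: print(n,np.round(atz('wrist',S(*p),z,m),4))
viewer.camera('wrist')
for l in ['spindle_tip','anvil_nominal','gauge_block']:
    for q in finder.pinpoint(l,'wrist')[:5]: print(l,np.round(q['point'],1),round(q['p'],2),np.round(atz('wrist',q['point'],.044,m),4))
im=cv2.imread('pics/w3.png')
cv2.imwrite('pics/w3c.png',cv2.resize(im[110:170,360:460],None,fx=8,fy=8,interpolation=cv2.INTER_CUBIC))
E
```

```text
spindletip [0.5531 0.0879 0.044 ]
blockL [0.5501 0.1013 0.048 ]
blockR [0.5517 0.1216 0.048 ]
blockL top corner [0.5346 0.1019 0.048 ]
blockL bot [0.569  0.1015 0.048 ]
anvil [0.5515 0.1311 0.044 ]
anvil side [0.5556 0.1322 0.044 ]
dialc [0.5528 0.1835 0.075 ]
spindle_tip [385.8 148.9] 0.93 [0.5506 0.0862 0.044 ]
anvil_nominal [432.1 133.3] 0.77 [0.5531 0.1311 0.044 ]
gauge_block [403.2 141.2] 0.91 [0.5499 0.1037 0.044 ]
gauge_block [487.3 208.7] 0.74 [0.6449 0.162  0.044 ]
gauge_block [325.7  46.8] 0.72 [0.4446 0.0639 0.044 ]
gauge_block [409.1  30. ] 0.65 [0.4594 0.1366 0.044 ]
```

View pics/w3c.png

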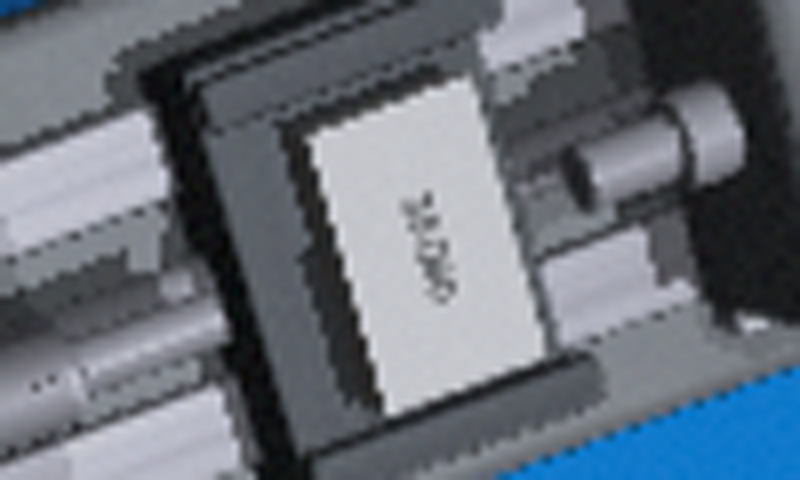

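The gauge block meant is the light grey one between the rails at wrist (403,141). The orange ones at (487,209) and (409,30) and the pink one at (326,47) lie loose on the desk. The crop confirms it: it is between spindle and anvil and spans y 0.1013–0.1216, i.e. 20 mm.

- **Knob axis:** (0.549, -0.028), and the cameras agree.
- **Spindle tip to anvil:** about y 0.087 to y 0.131, so 24 mm of air.

I will go down over the coarse knob.

>>> servo_tool:
  claw: [0.0918,0.0918,0.0918,0.0918,0.0918,0.0918,0.0918]
  slide:
    - [0.004,0,-0.03]
    - [0.004,0,-0.06]
    - [0.004,0,-0.09]
    - [0.004,0,-0.12]
    - [0.004,0,-0.145]
    - [0.004,0,-0.168]
    - [0.004,0,-0.168]
  twist: [0,0,0,0,0,0,0]

```text
clock: 4.47
ee_pos: [0.5475, -0.028, 0.081]
tool_rot: [[0.926, -0.004, 0.377], [-0.377, 0.0, 0.926], [-0.004, -1.0, -0.001]]
force: [-0.7, 0.5, -0.5]
finger_gap: 1.003
```

```bash
python3 - <<'E'
from h import *
s=monitor.sense();print(s['clock'],s['ee_pos'],np.round(s['joints'],1),s['force'])
a=viewer.camera('scene')[160:300,180:340];b=viewer.camera('side')[150:360,200:340]
cv2.imwrite('pics/a4.png',cv2.resize(a,None,fx=4,fy=4,interpolation=cv2.INTER_CUBIC));cv2.imwrite('pics/b4.png',cv2.resize(b,None,fx=2.8,fy=2.8,interpolation=cv2.INTER_CUBIC))
E
```

```text
4.475 [ 0.54752487 -0.02801297  0.08103539] [  1.8  28.9  -2.1 110.7   1.5  40.7  66.6] [-0.66136524  0.4573352  -0.49089523]
```

View pics/a4.png

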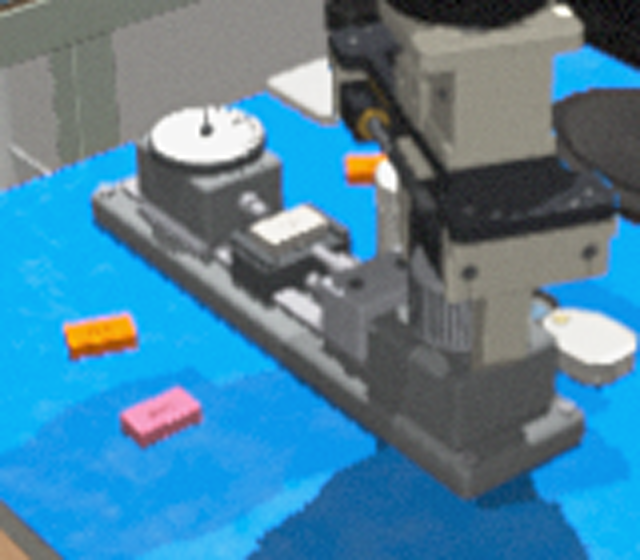

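View pics/b4.png

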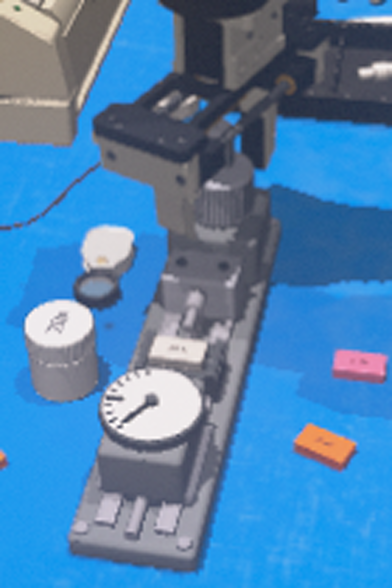

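The scene and side pictures show the fingers straddling the coarse knob with clearance on both sides, and the fine knob between them. I close now.

>>> servo_tool:
  claw: [0.06,0.045,0.04,0.04,0.04]
  slide:
    - [0,0,0]
    - [0,0,0]
    - [0,0,0]
    - [0,0,0]
    - [0,0,0]
  twist: [0,0,0,0,0]
  newtons: 35

```text
clock: 5.2
ee_pos: [0.5487, -0.0293, 0.0828]
tool_rot: [[0.926, -0.001, 0.378], [-0.378, -0.001, 0.926], [-0.0, -1.0, -0.002]]
force: [-2.2, -3.4, 2.7]
finger_gap: 0.54
```

>>> servo_tool:
  claw: [0.04,0.04,0.04,0.04,0.04,0.04]
  slide:
    - [0,-0.001,0]
    - [0,-0.001,0]
    - [0,-0.001,0]
    - [0,-0.001,0]
    - [0,-0.001,0]
    - [0,-0.001,0]
  twist: [-0.1,-0.2,-0.3,-0.4,-0.5,-0.5]

```text
clock: 5.95
ee_pos: [0.5487, -0.0294, 0.0828]
tool_rot: [[0.632, -0.001, 0.775], [-0.775, -0.0, 0.632], [-0.0, -1.0, -0.001]]
force: [-2.6, -1.3, 3.8]
finger_gap: 0.538
```

```bash
cat > look.py <<'E'
import sys
from h import *
n=sys.argv[1]
s=monitor.sense();R=s['tool_rot'];print(round(s['clock'],2),np.round(s['ee_pos'],4),np.round(s['joints'],1),'F',np.round(s['force'],1),'T',np.round(s['ft_torque'],2),'yaw',round(np.degrees(np.arctan2(R[1][2],R[0][2])),1),'gap',round(s['finger_gap'],3))
a=viewer.camera('side')
A=cv2.resize(a[225:345,215:315],None,fx=5,fy=5,interpolation=cv2.INTER_CUBIC)
cv2.imwrite(f'pics/{n}.png',A)
E
python3 look.py b5
```

```text
5.95 [ 0.5487 -0.0294  0.0828] [ -3.8  28.8   5.  110.9  -3.7  40.6  42.6] F [-2.6 -1.3  3.8] T [-0.47  0.59 -0.22] yaw 39.2 gap 0.538
```

View pics/b5.png

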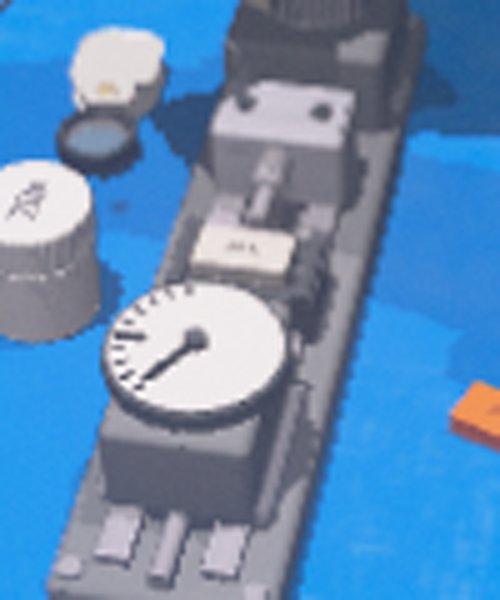

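The spindle carriage has advanced, and the wrist torque of -0.22 N m matches the coarse friction, so the knob follows. I continue.

>>> servo_tool:
  claw: [0.04,0.04,0.04,0.04,0.04,0.04,0.04]
  slide:
    - [0,0,0]
    - [0,0,0]
    - [0,0,0]
    - [0,0,0]
    - [0,0,0]
    - [0,0,0]
    - [0,0,0]
  twist: [-0.15,-0.3,-0.45,-0.6,-0.75,-0.9,-0.9]

```text
clock: 6.88
ee_pos: [0.5487, -0.0293, 0.0828]
tool_rot: [[-0.214, -0.001, 0.977], [-0.977, -0.0, -0.214], [0.0, -1.0, -0.001]]
force: [-2.7, -1.0, 4.2]
finger_gap: 0.538
```

```bash
python3 look.py b6; python3 - <<'E'
from h import *
im=viewer.camera('wrist');cv2.imwrite('pics/w6.png',im)
im=viewer.camera('scene')[180:260,210:320];cv2.imwrite('pics/s6.png',cv2.resize(im,None,fx=7,fy=7,interpolation=cv2.INTER_CUBIC))
E
```

```text
6.88 [ 0.5487 -0.0293  0.0828] [-13.9  29.7  17.8 111.2 -13.3  41.1  -0.6] F [-2.7 -1.   4.2] T [-0.44  0.88 -0.22] yaw -12.4 gap 0.538
```

View pics/b6.png

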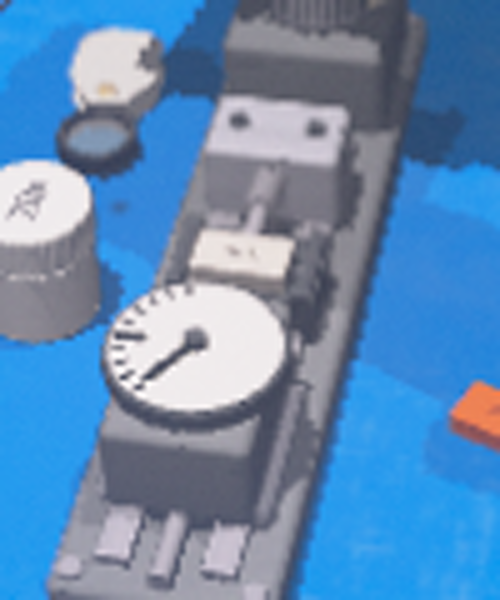

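View pics/s6.png

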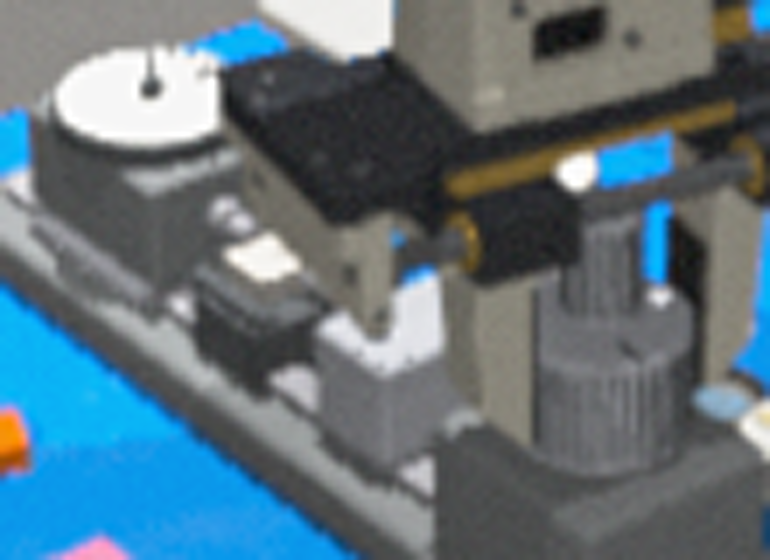

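View pics/w6.png

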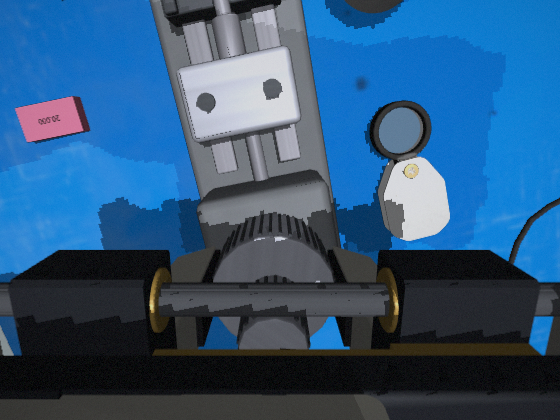

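Turned 80° (1.40 rad, 16.8 mm) without slip. That leaves about 7 mm of air and the needle is still at zero. I add 0.2 rad for about 4.8 mm of air, then let go and rise.

>>> servo_tool:
  claw: [0.04,0.04,0.04]
  slide:
    - [0,0,0]
    - [0,0,0]
    - [0,0,0]
  twist: [-0.1,-0.2,-0.2]

```text
clock: 7.4
ee_pos: [0.5487, -0.0294, 0.0828]
tool_rot: [[-0.403, -0.001, 0.915], [-0.915, -0.0, -0.403], [0.0, -1.0, -0.001]]
force: [-3.3, -1.4, 5.4]
finger_gap: 0.536
```

>>> servo_tool:
  claw: [0.07,0.0918,0.0918,0.0918]
  slide:
    - [0,0,0]
    - [0,0,0]
    - [0,0,0]
    - [0,0,0]
  twist: [0,0,0,0]

```text
clock: 7.9
ee_pos: [0.5492, -0.0289, 0.0827]
tool_rot: [[-0.404, 0.0, 0.915], [-0.915, 0.0, -0.404], [-0.0, -1.0, 0.0]]
force: [0.4, 0.2, 0.2]
finger_gap: 0.926
```

>>> servo_tool:
  claw: [0.0918,0.0918,0.0918,0.0918,0.0918,0.0918,0.0918,0.0918]
  slide:
    - [0,0,0.03]
    - [0,0,0.07]
    - [0,0,0.1]
    - [0,0,0.13]
    - [0,0,0.168]
    - [0,0,0.168]
    - [0,0,0.168]
    - [0,0,0.168]
  twist: [0,0,0.16,0.34,0.52,0.7,0.88,1.06]

```text
clock: 8.9
ee_pos: [0.5491, -0.029, 0.2509]
tool_rot: [[0.605, 0.0, 0.796], [-0.796, 0.0, 0.605], [0.0, -1.0, 0.0]]
force: [0.6, 0.1, -0.4]
finger_gap: 1.001
```

>>> servo_tool:
  claw: [0.0918,0.0918,0.0918,0.0918,0.0918,0.0918]
  slide:
    - [0,0,0]
    - [0,0,0]
    - [0,0,0]
    - [0,0,0]
    - [0,0,0]
    - [0,0,0]
  twist: [0.18,0.36,0.54,0.54,0.54,0.54]

```text
clock: 9.65
ee_pos: [0.5491, -0.029, 0.2507]
tool_rot: [[0.925, -0.0, 0.379], [-0.379, -0.0, 0.925], [-0.0, -1.0, -0.0]]
force: [-0.1, -0.4, -0.5]
finger_gap: 1.002
```

```bash
python3 - <<'E'
from h import *
m=viewer.camera_model('wrist');s=monitor.sense();print(s['clock'],s['ee_pos'],np.round(s['joint_velocities'],2),np.round(s['joints'],1))
im=viewer.camera('wrist');cv2.imwrite('pics/w7.png',im)
for l,z in [('spindle_tip',.044),('anvil_nominal',.044),('gauge_block',.044),('fine_grip',.119)]:
    for q in finder.pinpoint(l,'wrist')[:5]: print(l,np.round(q['point'],1),round(q['p'],2),np.round(atz('wrist',q['point'],z,m),4))
print(proj('wrist',(.5487,-.0293,.13),m))
cv2.imwrite('pics/w7c.png',cv2.resize(im[90:240,260:520],None,fx=3,fy=3,interpolation=cv2.INTER_CUBIC))
E
```

```text
9.65 [ 0.5491225  -0.02900569  0.25069203] [-0.08  0.07 -0.1  -0.04  0.07 -0.01  0.51] [ -7.2  16.1   8.9 103.8  -2.8  60.4  70.5]
spindle_tip [405.5 137.4] 0.83 [0.5515 0.1056 0.044 ]
anvil_nominal [433.5 129.1] 0.55 [0.5541 0.1321 0.044 ]
gauge_block [484.  207.2] 0.94 [0.6464 0.1579 0.044 ]
gauge_block [404.5 133.3] 0.88 [0.5475 0.1058 0.044 ]
gauge_block [324.7  36.6] 0.8 [0.4406 0.065  0.044 ]
gauge_block [407.8  26.8] 0.65 [0.4608 0.1353 0.044 ]
fine_grip [270.5 207.1] 0.81 [ 0.5488 -0.0305  0.119 ]
[271.76462088 209.955919  ]
```

View pics/w7.png

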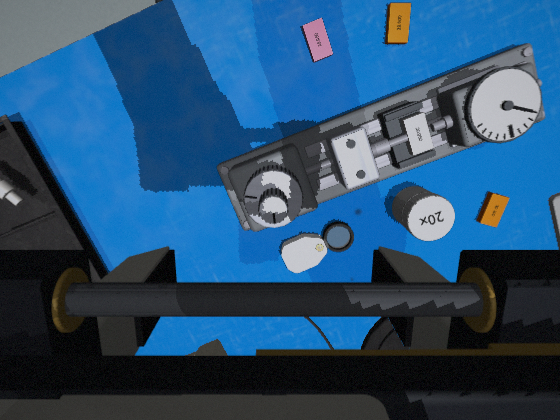

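View pics/w7c.png

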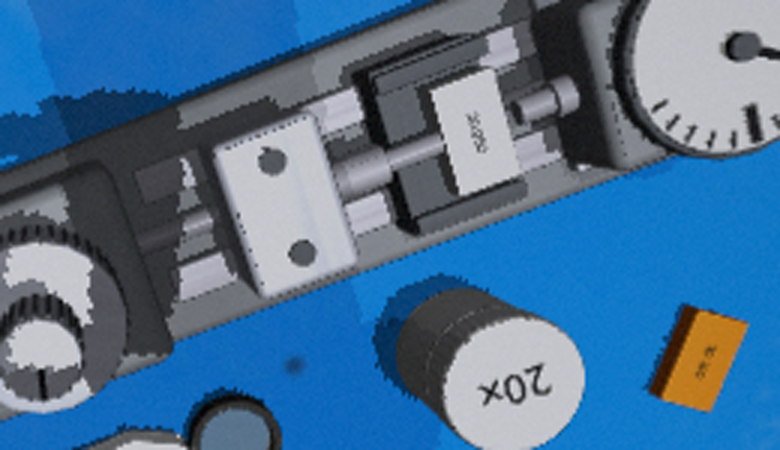

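The block is pushed along by the spindle and sits at wrist (404,133). Tip y is about 0.106 and anvil about 0.132, so roughly 5–6 mm of air remains, and the needle is at zero. Now the fine knob.

>>> servo_tool:
  claw: [0.08,0.07,0.06,0.06,0.06,0.06]
  slide:
    - [0,0,-0.03]
    - [0,0,-0.06]
    - [0,0,-0.09]
    - [0,0,-0.115]
    - [0,0,-0.134]
    - [0,0,-0.134]
  twist: [0,0,0,0,0,0]

```text
clock: 10.65
ee_pos: [0.5478, -0.029, 0.1153]
tool_rot: [[0.926, -0.003, 0.377], [-0.377, -0.0, 0.926], [-0.003, -1.0, -0.001]]
force: [0.7, 0.0, 0.5]
finger_gap: 0.655
```

>>> servo_tool:
  claw: [0.04,0.02,0.01,0.01,0.01]
  slide:
    - [0,0,0]
    - [0,0,0]
    - [0,0,0]
    - [0,0,0]
    - [0,0,0]
  twist: [0,0,0,0,0]
  newtons: 25

```text
clock: 11.28
ee_pos: [0.5492, -0.0295, 0.1171]
tool_rot: [[0.926, 0.0, 0.378], [-0.378, -0.0, 0.926], [0.0, -1.0, -0.0]]
force: [-0.9, -1.7, 3.8]
finger_gap: 0.227
```

>>> servo_tool:
  claw: [0.01,0.01,0.01,0.01,0.01,0.01,0.01,0.01]
  slide:
    - [0,0,0]
    - [0,0,0]
    - [0,0,0]
    - [0,0,0]
    - [0,0,0]
    - [0,0,0]
    - [0,0,0]
    - [0,0,0]
  twist: [-0.15,-0.3,-0.45,-0.6,-0.75,-0.9,-1.0,-1.0]

```text
clock: 12.28
ee_pos: [0.5488, -0.0298, 0.1171]
tool_rot: [[0.182, -0.001, 0.983], [-0.983, -0.001, 0.182], [0.001, -1.0, -0.001]]
force: [-2.5, -1.8, 5.1]
finger_gap: 0.233
```

```bash
python3 look.py b8
```

```text
12.28 [ 0.5488 -0.0298  0.1171] [-16.8  27.   21.4 110.4 -13.5  45.1  22.5] F [-2.5 -1.8  5.1] T [-0.63  0.65 -0.02] yaw 10.5 gap 0.233
```

View pics/b8.png

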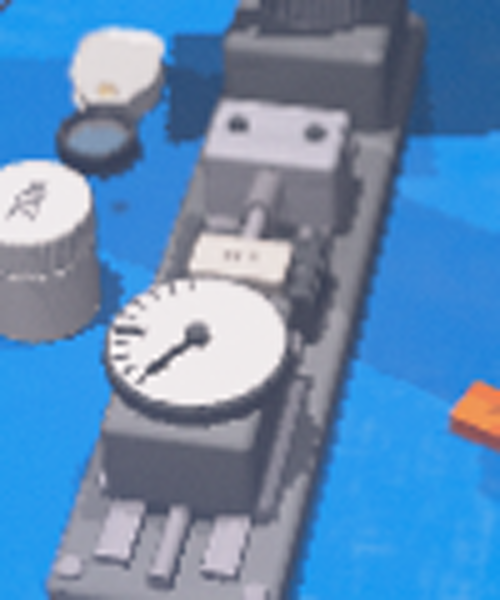

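The dial has come about 1 px toward the spindle, roughly 2.5 mm as expected, and the needle is still at zero. I prepare a rectified view of the dial and carry on in smaller steps.

>>> servo_tool:
  claw: [0.01,0.01,0.01,0.01,0.01,0.01,0.01]
  slide:
    - [0,0,0]
    - [0,0,0]
    - [0,0,0]
    - [0,0,0]
    - [0,0,0]
    - [0,0,0]
    - [0,0,0]
  twist: [-0.15,-0.3,-0.45,-0.6,-0.75,-0.8,-0.8]

```text
clock: 13.2
ee_pos: [0.5485, -0.0298, 0.1171]
tool_rot: [[-0.578, -0.001, 0.816], [-0.816, -0.0, -0.578], [0.001, -1.0, -0.001]]
force: [-3.5, -1.8, 6.3]
finger_gap: 0.23
```

```bash
cat > dial.py <<'E'
import sys
from h import *
n=sys.argv[1]
Z=.078
s=monitor.sense();R=s['tool_rot'];print(round(s['clock'],2),np.round(s['ee_pos'],4),'q',np.round(s['joints'],1),'F',np.round(s['force'],1),'T',np.round(s['ft_torque'],2),'yaw',round(np.degrees(np.arctan2(R[1][2],R[0][2])),1),'gap',round(s['finger_gap'],3))
a=viewer.camera('side');m=viewer.camera_model('side')
# find dial: bright blob near (254,290)
g=a.min(axis=2);win=(slice(225,345),slice(215,315))
mask=np.zeros_like(g);mask[win]=(g[win]>150)*255
mask=cv2.morphologyEx(mask,cv2.MORPH_CLOSE,np.ones((7,7),np.uint8))
k,lab,st,cen=cv2.connectedComponentsWithStats(mask)
i=max(range(1,k),key=lambda i:st[i,4] if abs(cen[i][0]-254)<15 and abs(cen[i][1]-292)<20 else 0)
cnt=max(cv2.findContours((lab==i).astype(np.uint8),cv2.RETR_EXTERNAL,cv2.CHAIN_APPROX_NONE)[0],key=len)
el=cv2.fitEllipse(cv2.convexHull(cnt));c=atz('side',el[0],Z,m);print('ellipse',np.round(el[0],1),np.round(el[1],1),'centre',np.round(c,4))
N=560;S=.076/N
pts=[];
X,Y=np.meshgrid(np.arange(N),np.arange(N))
# top-down: image right=+x world? use up=+y,right=+x
P=np.stack([c[0]+(X-N/2)*S,c[1]-(Y-N/2)*S,np.full(X.shape,Z)],-1).reshape(-1,3)
T=np.array(m['world_from_camera']);q=(P-T[:3,3])@T[:3,:3];u=q[:,0]/q[:,2];v=q[:,1]/q[:,2];d=1+m['k1']*(u*u+v*v)
mx=(m['cx']+m['fx']*u*d).reshape(N,N).astype(np.float32);my=(m['cy']+m['fy']*v*d).reshape(N,N).astype(np.float32)
W=cv2.remap(a,mx,my,cv2.INTER_CUBIC);cv2.imwrite(f'pics/{n}.png',W)
G=W.min(axis=2).astype(float)
# radial profile
yc=xc=N/2
th=np.radians(np.arange(-60,100,1.))
for name,r0,r1 in (('inner',.008,.017),('mid',.012,.022),('outer',.024,.031)):
    rr=np.linspace(r0,r1,30)/S
    pr=[cv2.remap(G.astype(np.float32),(xc+rr*np.cos(t)).astype(np.float32)[None],(yc-rr*np.sin(t)).astype(np.float32)[None],cv2.INTER_LINEAR).mean() for t in th]
    pr=np.array(pr);o=pr.argsort()[:1][0]
    w=np.clip(np.median(pr)-pr-15,0,None);sel=abs(np.arange(len(th))-o)<12
    print(name,'dark min deg',round(np.degrees((th*w*sel).sum()/(w*sel).sum()),1))
E
python3 dial.py d9
```

```text
13.2 [ 0.5485 -0.0298  0.1171] q [-25.3  28.9  32.5 110.7 -21.   46.4 -16.6] F [-3.5 -1.8  6.3] T [-0.53  0.98 -0.07] yaw -35.3 gap 0.23
ellipse [263.  279.6] [50.9 76.5] centre [0.5409 0.1569 0.078 ]
inner dark min deg 3.3
mid dark min deg 2.4
outer dark min deg -9.8
```

View pics/d9.png

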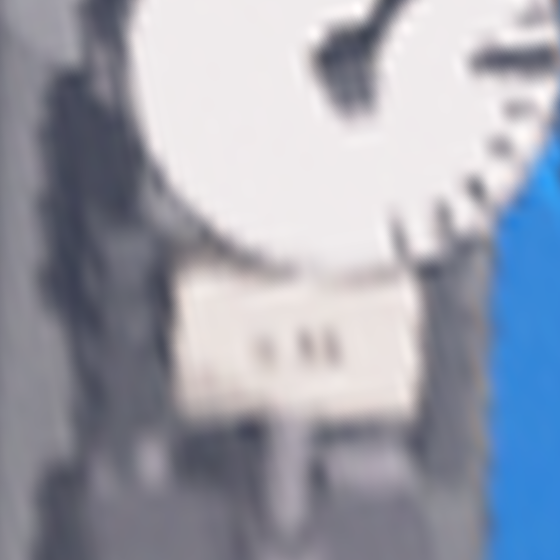

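```bash
python3 - <<'E'
s=open('dial.py').read()
a=s.index('# find dial');b=s.index('N=560')
s=s[:a]+"c=np.array([.5505,float(sys.argv[2]) if len(sys.argv)>2 else .1868,Z])\n"+s[b:]
open('dial.py','w').write(s)
E
python3 dial.py d10
```

```text
13.25 [ 0.5485 -0.0298  0.1171] q [-25.3  28.9  32.5 110.7 -21.   46.3 -16.6] F [-4.2 -1.4  7.8] T [-0.51  0.94 -0.06] yaw -35.3 gap 0.229
inner dark min deg 56.8
mid dark min deg 56.5
outer dark min deg 0.7
```

View pics/d10.png

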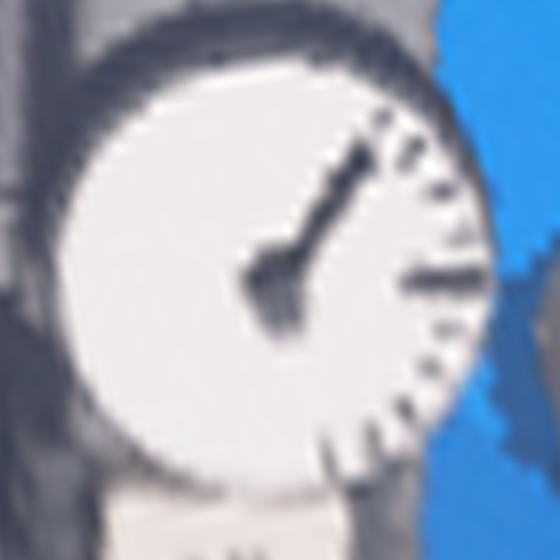

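The rectified dial shows the needle at about 57° (zero) and the thick mark at about 0.7°, so there is no contact yet after 1.8 rad. I continue in small steps.

>>> servo_tool:
  claw: [0.01,0.01,0.01,0.01]
  slide:
    - [0,0,0]
    - [0,0,0]
    - [0,0,0]
    - [0,0,0]
  twist: [-0.15,-0.3,-0.4,-0.4]

```text
clock: 13.8
ee_pos: [0.5483, -0.0297, 0.1171]
tool_rot: [[-0.851, -0.002, 0.526], [-0.526, -0.0, -0.851], [0.001, -1.0, -0.001]]
force: [-4.9, -1.0, 8.5]
finger_gap: 0.235
```

```bash
python3 dial.py d11 .186
```

```text
13.8 [ 0.5483 -0.0297  0.1171] q [-29.5  30.4  38.2 110.8 -25.1  47.3 -36. ] F [-4.9 -1.   8.5] T [-0.46  1.09 -0.1 ] yaw -58.3 gap 0.235
inner dark min deg 40.8
mid dark min deg 42.0
outer dark min deg -1.0
```

View pics/d11.png

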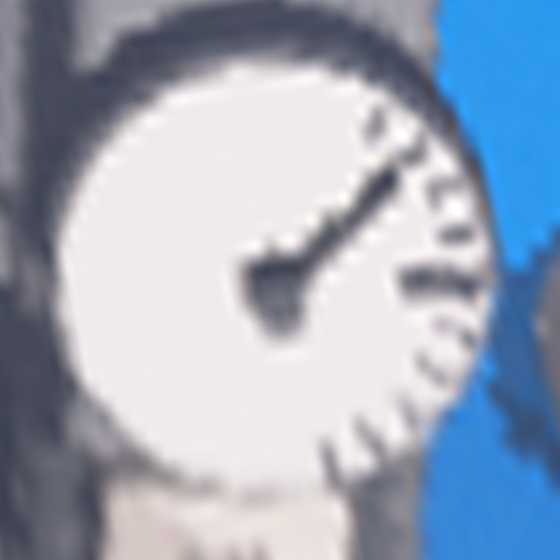

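Contact is made: the needle is at about 41° (0.27 rad) and about 0.58 rad of fine turning remains. I take 0.45 of it.

>>> servo_tool:
  claw: [0.01,0.01,0.01,0.01,0.01]
  slide:
    - [0,0,0]
    - [0,0,0]
    - [0,0,0]
    - [0,0,0]
    - [0,0,0]
  twist: [-0.15,-0.3,-0.45,-0.45,-0.45]

```text
clock: 14.48
ee_pos: [0.5482, -0.0295, 0.1171]
tool_rot: [[-0.995, -0.002, 0.105], [-0.105, 0.0, -0.995], [0.002, -1.0, -0.0]]
force: [-4.9, -0.8, 7.4]
finger_gap: 0.233
```

```bash
python3 dial.py d12 .185
```

```text
14.47 [ 0.5482 -0.0295  0.1171] q [-34.   32.5  44.5 111.  -30.   48.8 -57.5] F [-4.9 -0.8  7.4] T [-0.32  1.21 -0.1 ] yaw -84.0 gap 0.233
inner dark min deg 11.4
mid dark min deg 10.0
outer dark min deg -0.7
```

View pics/d12.png

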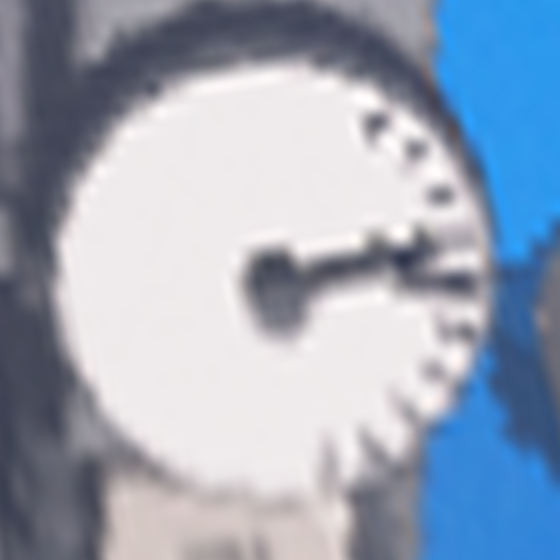

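Needle about 10.5° short (0.18 rad), so about 0.14 rad more of the fine knob.

>>> servo_tool:
  claw: [0.01,0.01,0.01,0.01]
  slide:
    - [0,0,0]
    - [0,0,0]
    - [0,0,0]
    - [0,0,0]
  twist: [-0.07,-0.14,-0.14,-0.14]

```text
clock: 15.02
ee_pos: [0.5482, -0.0294, 0.1171]
tool_rot: [[-0.999, -0.002, -0.035], [0.035, 0.0, -0.999], [0.002, -1.0, -0.0]]
force: [-4.3, -1.3, 7.9]
finger_gap: 0.23
```

```bash
python3 dial.py d13 .1847
```

```text
15.03 [ 0.5482 -0.0294  0.1171] q [-35.3  33.3  46.4 111.  -31.6  49.4 -64.2] F [-4.3 -1.3  7.9] T [-0.29  1.19 -0.05] yaw -92.0 gap 0.23
inner dark min deg 1.6
mid dark min deg 2.4
outer dark min deg -1.0
```

View pics/d13.png

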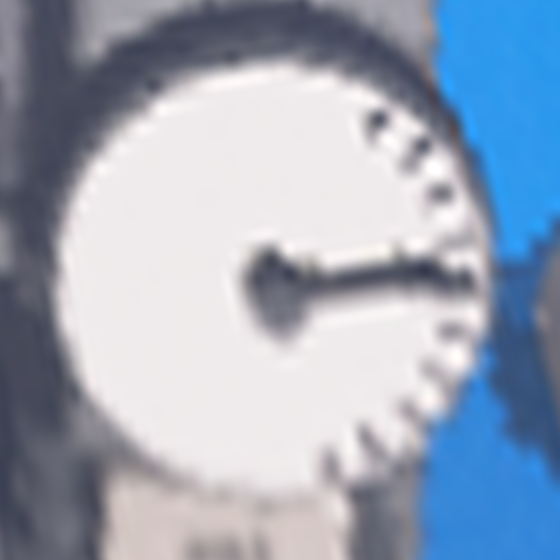

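```bash
cat > nl.py <<'E'
import sys;from h import *
for n in sys.argv[1:]:
    G=cv2.imread(f'pics/{n}.png').min(axis=2).astype(float)
    for x0,x1,nm in ((315,392,'needle'),(425,480,'mark')):
        xs=np.arange(x0,x1);ys=[]
        for x in xs:
            col=G[225:335,x];w=np.clip(np.percentile(col,70)-col-25,0,None);ys.append((w*np.arange(225,335)).sum()/max(w.sum(),1e-6))
        p=np.polyfit(xs,ys,1);print(n,nm,'slope deg',round(-np.degrees(np.arctan(p[0])),1),'y mid',round(np.mean(ys),1))
E
python3 nl.py d12 d13
python3 - <<'E'
from h import *
im=viewer.camera('scene');cv2.imwrite('pics/s13.png',cv2.resize(im[175:235,200:300],None,fx=7,fy=7,interpolation=cv2.INTER_CUBIC))
im=viewer.camera('wrist');cv2.imwrite('pics/w13.png',im)
E
```

```text
d12 needle slope deg 15.6 y mid 265.9
d12 mark slope deg -31.8 y mid 281.3
d13 needle slope deg 8.1 y mid 281.1
d13 mark slope deg -8.6 y mid 280.3
```

View pics/s13.png

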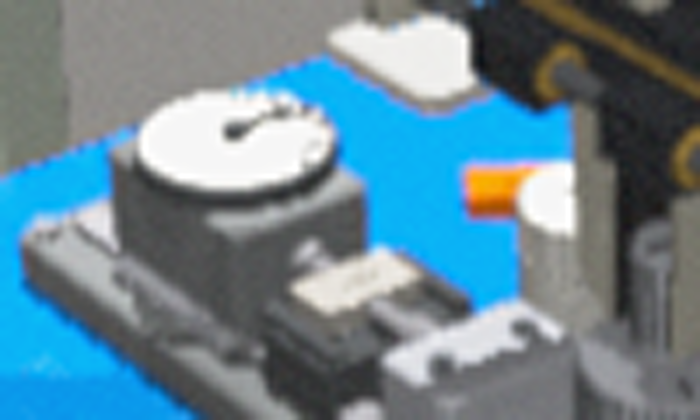

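View pics/w13.png

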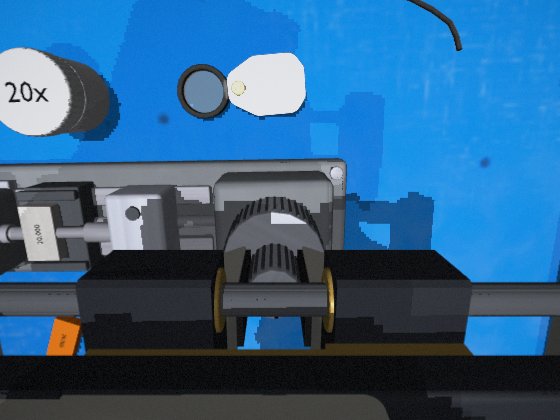

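The side view is ambiguous: the sampled angle says about 2–3° short, the line fit about 7–8°. I let go and look straight down at the dial with the wrist camera.

>>> servo_tool:
  claw: [0.03,0.05,0.06,0.06,0.06]
  slide:
    - [0,0,0]
    - [0,0,0]
    - [0,0,0.01]
    - [0,0,0.04]
    - [0,0,0.085]
  twist: [0,0,0,0,0]

```text
clock: 15.8
ee_pos: [0.5484, -0.0289, 0.2022]
tool_rot: [[-0.999, -0.002, -0.035], [0.035, -0.001, -0.999], [0.002, -1.0, 0.001]]
force: [0.7, 0.5, 0.6]
finger_gap: 0.647
```

>>> servo_tool:
  claw: [0.06,0.06,0.06,0.06,0.06,0.06,0.06]
  slide:
    - [-0.01,0.05,0]
    - [-0.02,0.1,0]
    - [-0.03,0.15,0]
    - [-0.03,0.2,0]
    - [-0.03,0.21,0]
    - [-0.03,0.21,0]
    - [-0.03,0.21,0]
  twist: [0,0,0,0,0,0,0]

```text
clock: 16.68
ee_pos: [0.5195, 0.179, 0.202]
tool_rot: [[-0.999, 0.0, -0.038], [0.038, -0.001, -0.999], [-0.0, -1.0, 0.001]]
force: [-0.8, -0.9, -0.0]
finger_gap: 0.656
```

>>> servo_tool:
  claw: [0.06,0.06]
  slide:
    - [0,0,0]
    - [0,0,0]
  twist: [0,0]

```text
clock: 16.92
ee_pos: [0.5194, 0.1799, 0.2018]
tool_rot: [[-0.999, 0.0, -0.037], [0.037, -0.0, -0.999], [-0.0, -1.0, 0.0]]
force: [-1.0, -0.6, 0.6]
finger_gap: 0.657
```

```bash
python3 - <<'E'
from h import *
m=viewer.camera_model('wrist');np.save('m14.npy',m,allow_pickle=True);s=monitor.sense();print(s['clock'],s['ee_pos'],s['force'])
im=viewer.camera('wrist');cv2.imwrite('pics/w14.png',im)
E
python3 dial.py d14 .1847; python3 nl.py d14
```

```text
16.925 [0.51935619 0.17986306 0.20183898] [-0.99507476 -0.58209611  0.57926886]
16.98 [0.5193 0.1801 0.2018] q [-61.9  26.4  51.5 107.6 -24.4  57.7 -92. ] F [-0.3 -0.   0. ] T [-0.05  0.18 -0.04] yaw -92.1 gap 0.651
inner dark min deg 1.6
mid dark min deg 2.4
outer dark min deg -0.9
d14 needle slope deg 6.9 y mid 280.8
d14 mark slope deg -8.0 y mid 280.4
```

View pics/w14.png

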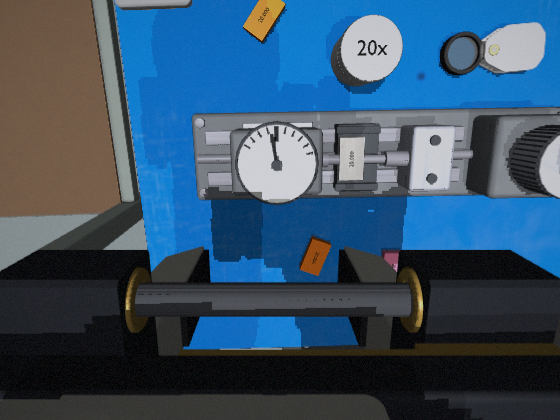

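```bash
python3 - <<'E'
from h import *
im=cv2.imread('pics/w14.png')
cv2.imwrite('pics/w14a.png',cv2.resize(im[115:210,225:330],None,fx=6,fy=6,interpolation=cv2.INTER_CUBIC))
E
```

```text
(no output)
```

View pics/w14a.png

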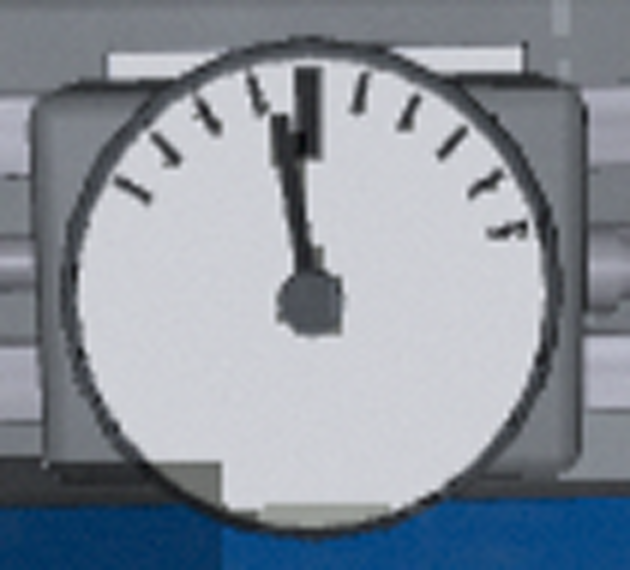

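Seen from straight above, hub (311,303), needle tip (283,120), mark (308,112): the needle is about 7.8° short, at roughly 0.87 rad, and the side line fit agrees. It also held after I let go. I return and add about 0.105 rad of fine turning.

>>> servo_tool:
  claw: [0.06,0.06,0.06,0.06,0.06,0.06]
  slide:
    - [0,-0.05,0]
    - [0.01,-0.1,0]
    - [0.02,-0.15,0]
    - [0.03,-0.2,0]
    - [0.03,-0.21,0]
    - [0.03,-0.21,0]
  twist: [0,0,0,0,0,0]

```text
clock: 17.77
ee_pos: [0.549, -0.0296, 0.2017]
tool_rot: [[-0.999, -0.0, -0.037], [0.037, 0.0, -0.999], [0.0, -1.0, -0.0]]
force: [1.2, 0.6, -0.7]
finger_gap: 0.655
```

>>> servo_tool:
  claw: [0.06,0.06,0.06,0.06,0.06]
  slide:
    - [0,0,-0.03]
    - [0,0,-0.06]
    - [0,0,-0.08]
    - [0,0,-0.085]
    - [0,0,-0.085]
  twist: [0,0,0,0,0]

```text
clock: 18.4
ee_pos: [0.5494, -0.0286, 0.117]
tool_rot: [[-0.999, 0.0, -0.035], [0.035, -0.0, -0.999], [-0.0, -1.0, 0.0]]
force: [0.3, -0.4, 0.1]
finger_gap: 0.651
```

>>> servo_tool:
  claw: [0.04,0.02,0.01,0.01,0.01]
  slide:
    - [0,0,0]
    - [0,0,0]
    - [0,0,0]
    - [0,0,0]
    - [0,0,0]
  twist: [0,0,0,0,0]

```text
clock: 19.02
ee_pos: [0.5492, -0.0294, 0.1169]
tool_rot: [[-0.999, 0.0, -0.035], [0.035, -0.0, -0.999], [-0.0, -1.0, 0.0]]
force: [-0.1, -1.0, 1.8]
finger_gap: 0.228
```

```bash
python3 dial.py d15 .1847; python3 nl.py d15
```

```text
19.02 [ 0.5492 -0.0294  0.1169] q [-35.4  33.4  46.6 111.  -31.8  49.3 -64.1] F [-0.1 -1.   1.8] T [-0.16  0.27  0.02] yaw -92.0 gap 0.228
inner dark min deg 1.6
mid dark min deg 2.4
outer dark min deg -1.0
d15 needle slope deg 8.2 y mid 281.0
d15 mark slope deg -8.0 y mid 280.2
```

>>> servo_tool:
  claw: [0.01,0.01,0.01,0.01]
  slide:
    - [0,0,0]
    - [0,0,0]
    - [0,0,0]
    - [0,0,0]
  twist: [-0.06,-0.115,-0.115,-0.115]

```text
clock: 19.58
ee_pos: [0.5492, -0.0295, 0.1169]
tool_rot: [[-0.989, 0.0, -0.149], [0.149, -0.0, -0.989], [-0.0, -1.0, 0.0]]
force: [-1.1, -1.6, 3.3]
finger_gap: 0.233
```

```bash
python3 dial.py d16 .1845; python3 nl.py d16
```

```text
19.57 [ 0.5492 -0.0295  0.1169] q [-36.5  34.   48.1 111.  -33.1  49.8 -69.5] F [-1.1 -1.6  3.3] T [-0.46  0.36  0.04] yaw -98.6 gap 0.233
inner dark min deg -6.8
mid dark min deg -4.0
outer dark min deg -0.8
d16 needle slope deg -3.6 y mid 290.9
d16 mark slope deg 7.0 y mid 281.9
```

View pics/d16.png

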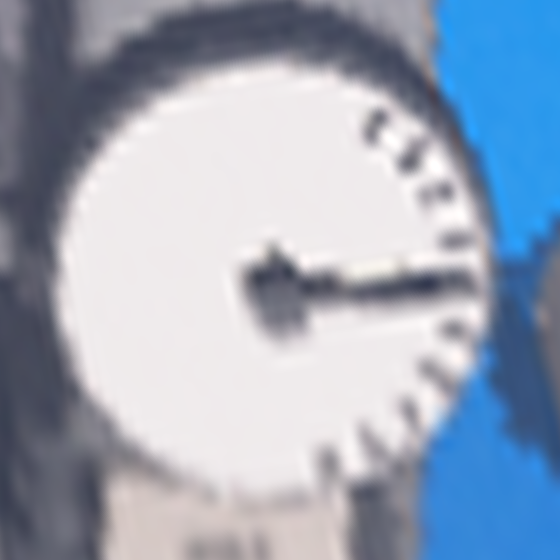

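The needle now lies about on the mark. I let go and check it from above.

>>> servo_tool:
  claw: [0.03,0.05,0.06,0.06,0.06]
  slide:
    - [0,0,0]
    - [0,0,0]
    - [0,0,0.01]
    - [0,0,0.04]
    - [0,0,0.085]
  twist: [0,0,0,0,0]

```text
clock: 20.25
ee_pos: [0.5483, -0.0288, 0.2022]
tool_rot: [[-0.989, -0.002, -0.15], [0.15, -0.0, -0.989], [0.002, -1.0, 0.001]]
force: [0.9, 0.2, 1.2]
finger_gap: 0.651
```

>>> servo_tool:
  claw: [0.06,0.06,0.06,0.06,0.06,0.06,0.06,0.06]
  slide:
    - [-0.01,0.05,0]
    - [-0.02,0.1,0]
    - [-0.02,0.15,0]
    - [-0.02,0.2,0]
    - [-0.02,0.21,-0.02]
    - [-0.02,0.21,-0.03]
    - [-0.02,0.21,-0.03]
    - [-0.02,0.21,-0.03]
  twist: [0,0,0.1,0.1,0.1,0.1,0.1,0.1]

```text
clock: 21.25
ee_pos: [0.5297, 0.179, 0.1722]
tool_rot: [[-0.999, 0.001, -0.053], [0.053, -0.0, -0.999], [-0.001, -1.0, 0.0]]
force: [0.5, -0.8, 0.5]
finger_gap: 0.654
```

>>> servo_tool:
  claw: [0.06,0.06]
  slide:
    - [0,0,0]
    - [0,0,0]
  twist: [0,0]

```text
clock: 21.5
ee_pos: [0.5295, 0.1806, 0.1722]
tool_rot: [[-0.999, 0.001, -0.051], [0.051, 0.0, -0.999], [-0.001, -1.0, -0.0]]
force: [-0.1, 0.1, -0.3]
finger_gap: 0.652
```

```bash
python3 - <<'E'
from h import *
m=viewer.camera_model('wrist');s=monitor.sense();print(s['clock'],s['ee_pos'],s['force'])
im=viewer.camera('wrist');cv2.imwrite('pics/w17.png',im)
cv2.imwrite('pics/w17a.png',cv2.resize(im[85:220,200:350],None,fx=4.4,fy=4.4,interpolation=cv2.INTER_CUBIC))
E
python3 dial.py d17 .1845; python3 nl.py d17
```

```text
21.5 [0.52949879 0.18058871 0.17216282] [-0.1083971   0.14058035 -0.25387739]
21.55 [0.5294 0.1808 0.1721] q [-59.9  30.   50.2 107.7 -27.8  55.4 -90. ] F [ 0.4 -0.3  1.2] T [-0.05  0.23  0.01] yaw -92.9 gap 0.652
inner dark min deg -6.9
mid dark min deg -4.1
outer dark min deg -0.9
d17 needle slope deg -3.9 y mid 290.9
d17 mark slope deg 6.4 y mid 282.6
```

View pics/w17a.png

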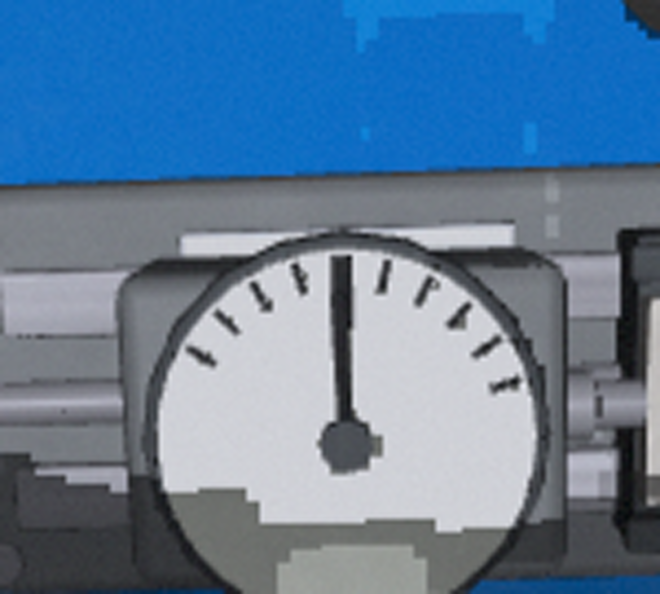

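From above, the needle runs from the hub (345,445) into the thick mark (341,270), with no visible offset. I move clear, take one last look and hand in.

>>> servo_tool:
  claw: [0.06,0.06,0.06,0.06]
  slide:
    - [-0.01,0,0.04]
    - [-0.02,0,0.08]
    - [-0.02,0,0.08]
    - [-0.02,0,0.08]
  twist: [0,0,0,0]

```text
clock: 22.1
ee_pos: [0.5088, 0.1814, 0.2514]
tool_rot: [[-0.999, -0.0, -0.05], [0.05, 0.001, -0.999], [0.0, -1.0, -0.001]]
force: [0.9, 1.1, -0.9]
finger_gap: 0.655
```

```bash
python3 - <<'E'
from h import *
im=viewer.camera('wrist');cv2.imwrite('pics/w18.png',im)
s=monitor.sense();print(s['clock'],s['ee_pos'],s['force'])
E
```

```text
22.15 [0.508575   0.18112175 0.25089291] [ 0.13890699  0.47173382 -0.25818734]
```

View pics/w18.png

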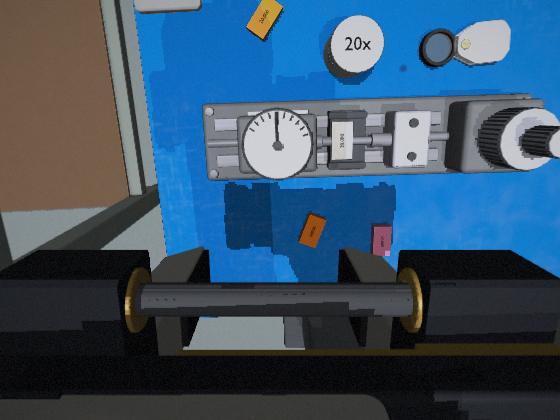

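The needle stands on the thick mark at (277,118). The block is clamped at (342,140), and the can and loupe are undisturbed.

```bash
python3 -c "
from h import *
print(ticket.close_job())"
```

```text
the job is handed in; nothing more can be done
None
```

The comparator is at measuring pressure: seen from above, the needle stands on the long thick mark with the block clamped. I handed the job in at about 22 s of the 72 s allowed.

- **Coarse knob:** turned clockwise about 1.6 rad in one grip, which left roughly 5–6 mm of air. I did not touch it again after that.
- **Fine knob:** turned clockwise 2.79 rad in one grip. I then let go and looked from above; the needle was about 8° short. I regripped and added 0.115 rad.
- **Last checks:**
  - From above, the needle lies inside the thick mark with no visible offset.
  - The needle did not move when I let go.
  - The loupe, objective can and look-alike blocks look undisturbed.
  - The gripper is well clear of everything, with force readings near zero.
- **Disagreement:** the oblique side camera put the needle about 3–4° past the mark (roughly 0.06 rad, or 0.6 N). I trusted the overhead view, because on the step before the side camera's own two readings had disagreed by about 5°.

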